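# Set a notched block to the pointer and clamp it for burning

## Robot

A 6-joint arm with a two-finger parallel gripper is mounted at the origin on the work surface. World frame = base frame: x ahead of the robot, y to its left, z up, the work surface at z = 0. Lengths are in m, angles in rad, forces in N, time in s.
With the tool pointing down it reaches from about 0.375 to 0.9 m from the base axis. Payload 3.1 kg.
Tool frame: the origin (TCP) lies between the finger pads; the fingertips stand 25 mm ahead of it and the grasp point (between the pads) lies 6 mm ahead of it; z points along the fingers, x is the direction in which the jaws open and shut, and the axes are right-handed (so a half turn about z gives the same grasp; the last joint's range is limited). The gripper opens to 85 mm and grips with 20 to 120 N. Pads are 22 mm wide; open, the fingers measure 114 mm over their backs; the gripper's body (76 mm by 85 mm) begins 54 mm behind the grasp point. The pads swing forward as they close: fully open they stand 13 mm farther back than shut.
Start: joints at [1.121, 0.527, 1.433, -0, 1.181, -0.178], TCP at [0.167, 0.602, 0.256] pointing down, gripper open.
Joint ranges: [-3.08, 3.08], [-0.75, 2.2], [0.22, 2.44], [-1.43, 4.57], [0, 2.65], [-2.85, 2.85]. Speed limits (rad/s): [2.79, 2.79, 3.14, 3.14, 3.14, 3.14].

## Interface

Orientations are given as a unit quaternion [x, y, z, w].
In Python, from workcell import readout, imaging, workorder gives the robot as it stands.
- The arm moves only by the shell command python3 -m inch 'ROWS'. ROWS is JSON, a list of rows, each a list of 3 entries, a list of its own where there are three numbers: the shift along the world's x, y, z in mm, then the turn, a rotation vector about the world's x, y, z in degrees, then the opening, from 0 (shut) to 1 (fully open). A call has 1 to 20 rows; each row is the pose to reach, as a shift and turn from the pose measured when the call began; what a row does not reach only later rows make up. A row lasts 1/8 s, in which the tool goes at most 62.5 mm and 10.7 degrees, less where a joint would pass 70% of its speed; a pose out of reach is approached as far as the arm can. A call with a gripper value outside its range is refused whole. The fingers move at their own pace and stop on an object; the grip force is fixed at half the most. Time passes only in rows, so rows that repeat a pose let the fingers close. It gives the time, the measured TCP pose, the force and the opening at its end, in the units of the state.
- readout.get_state(): the state, without advancing time (a new reading comes with each control period).
- imaging.snapshot(name): name is "scene" or "top"; returns a dict with "img" (400x640x3 uint8, red, green, blue), "range_z" (400x640 float32, m along the optical axis (not along the pixel's ray), 0 where there is no reading), "vfov" (degrees; the focal length in pixels is half the picture's height over the tangent of half this angle, whatever the lens; pixels are square), "cx", "cy" (the principal point, pixels), "world_from_camera" (4x4, takes a point from camera to world coordinates). Camera axes: x right, y up, looking along -z (the intrinsics and any distortion apply to the point x, -y, -z); pixel columns grow to the right and rows downward; lengths in m; the calibration is good to about 2 mm. A picture is of the moment at which its call begins.
- workorder.close_job(): hands the job in, once; it reports no verdict.
The state is a dict: "time": time; "q": joint angles; "joint_velocities": joint speeds; "effort": joint torques, N m; "eef_pos": TCP position; "eef_rot": TCP orientation; "force": force on the tool from outside, world axes, zero at the start; "torque": the same for the moment, N m; "finger_gap": opening from 0.0 (shut) to 1.0 (fully open).
Only numpy, scipy, OpenCV 4.12 (cv2) and the standard library are available. Lean on these libraries where they do the work, as an engineer would, in place of code of your own. Each camera call takes 0.05 s, during which the arm holds its last target. There are 200 camera calls.

## Task

Get the round wooden block with the notched rim ready for burning: stand it upright in the middle of the round metal plate on the burning stand with its notch facing straight at the pointer, setting it down gently and letting go of it. Then turn the black lock knob clockwise until it clicks past its detent, so that the jaw closes and holds the block, still centred and facing the pointer. Leave everything else on the table standing where it is.

Things in the scene. Friction and masses are not known exactly. Their poses are not given: they have to be found in the camera images.
- block: solid turned block of pale wood, 50 mm in diameter, 65 tall (44 across on its lowest 4 mm), about 110 g. Its top is a dish 14 mm deep with a rim 5 mm thick, broken by one notch 17 mm wide and 14 deep. Origin: centre of its underside; z up its axis; x from the axis to the notch. It starts on a 3 mm cork mat, between other things.
- notch (a point): middle of the block's notch, 22 mm from the block's axis and 58 mm above its underside
- stand: fixed burning stand: wooden board 18 mm thick, from -65 to 90 mm along its x and -68 to 148 along its y. Origin: on the table's surface (z = 0) under the centre of the round plate; x from the plate's centre to the pointer, y from the plate's centre to the lock knob. A steel post 12 mm thick at (76, 0) mm, 87 high above the table, carries the pointer.
- fence (a point): between the tops of two fixed steel fence pins on the stand's -y side, 8 mm thick and 14 higher than the plate's face, at (-18, -25) and (18, -25) mm from the plate's centre; the block in the middle of the plate clears them by 2 mm
- jaw_face (a point): middle of the face of the rubber jaw on the stand's +y side: 22 mm wide along x, its top 14 mm above the plate's face; 35 mm from the plate's centre when open. It closes as the knob turns and pushes the block 2 to 3 mm against the fence pins.
- plate (a point): centre of the upper face of the round metal plate (60 mm in diameter), 24 mm above the table
- pointer_tip (a point): tip of the horizontal steel pointer, a cone on a bar 8 mm thick (cone 14 mm at its root): 33 mm from the plate's axis at x = +33 mm of the stand, 81 mm above the table; it points back at the plate's axis
- lock (a joint): angle of the lock knob: 0 open, grows as it is turned clockwise seen from above, to a stop at 1.45 rad. Short of 0.7 rad it springs back to 0; past 0.7 it snaps on to rest at about 1.4. Resistance up to 0.15 N m.
- lock_grip (a point): middle of the black knob's bar grip, on the knob's axis, 59 mm above the table, at (0, 107) mm of the stand. The bar is 44 mm long, 14 wide, from 44 to 74 mm above the table; its length lies along this point's x, which at angle 0 is the stand's x. It stands on a housing 52 x 62 mm, 36 mm high above the table.
- dish: smooth wooden dish, same style as the block but wider (60 mm across, 72 tall) and its rim is unbroken. A bystander; origin: centre of its underside.
- cup: white china cup without handle, 62 mm across, 68 tall. A bystander; origin: centre of its underside.
- sander: red sanding block, 42 x 88 x 24 tall, long side along its y. A bystander; origin: centre of its underside.
- oil: small amber bottle, 36 mm across, 75 tall. A bystander; origin: centre of its underside.
- flask: black vacuum flask with steel cap, 68 mm across, 220 tall. A bystander; origin: centre of its underside.
- gourd: dried gourd standing upright, 92 mm across, 130 tall. A bystander; origin: centre of its underside.
- driver: screwdriver with yellow handle lying flat, 200 mm long along its x; origin in the middle of its length; a bystander.
Mind the look-alikes: they are no part of the job. What is shaped like the block but yellow is not meant.

How it is judged:
By the outcome, as a careful person would: the job done as asked, in the order asked, and still so for the second after the job is handed in, with the robot touching nothing.
It also fails if it takes over 56 s, if anything falls off the work surface, if the arm or the gripper's body presses on something with over 40 N, if the wrist force passes 120 N, or if a joint passes its speed limit or range.

## Working session

There is one attempt and no reset: what is moved stays moved. The work goes in short steps, Python scripts to look and compute and a shell command to move; the robot and the scene stay as the last step left them, time stands still between calls to the robot, and variables do not carry over. Pictures are saved under pics/ and viewed, about 8 in all and at most 12, crops included, and the job is handed in when it is done.

```bash
mkdir -p pics; ls; cat > h.py <<'E'
import numpy as np, cv2
from workcell import readout, imaging
def snap(n):
    s=imaging.snapshot(n); np.savez('last_'+n+'.npz',**s); return s
def load(n):
    return dict(np.load('last_'+n+'.npz'))
def f(s): return 200/np.tan(np.radians(float(s['vfov']))/2)
def cloud(s):
    F=f(s); v,u=np.mgrid[0:400,0:640]; d=s['range_z']
    p=np.stack([(u-s['cx'])/F*d,-(v-s['cy'])/F*d,-d],-1)
    T=s['world_from_camera']; return p@T[:3,:3].T+T[:3,3]
def ray(s,u,v,z):
    F=f(s);T=s['world_from_camera']
    d=T[:3,:3]@np.array([(u-s['cx'])/F,-(v-s['cy'])/F,-1]);o=T[:3,3]
    return o+d*(z-o[2])/d[2]
def proj(s,p):
    T=s['world_from_camera'];c=T[:3,:3].T@(np.array(p)-T[:3,3]);F=f(s)
    return s['cx']+F*c[0]/-c[2], s['cy']-F*c[1]/-c[2]
E
python3 - <<'E'
from h import *
for n in ['scene','top']:
    s=snap(n); cv2.imwrite(f'pics/{n}0.png',s['img'][:,:,::-1]); print(n,[k for k in s],s['vfov'],s['cx'],s['cy'],np.round(s['world_from_camera'],3).tolist())
print(readout.get_state())
E
```

```text
pics
scene ['img', 'range_z', 'vfov', 'cx', 'cy', 'world_from_camera'] 53.49199713723213 320.3500051756179 198.79449009173203 [[-0.721, -0.527, 0.45, 0.983], [0.693, -0.552, 0.464, 0.503], [0.003, 0.646, 0.763, 0.77], [0.0, 0.0, 0.0, 1.0]]
top ['img', 'range_z', 'vfov', 'cx', 'cy', 'world_from_camera'] 46.28976267577578 318.6674777708057 208.24423583157213 [[-0.017, 0.997, -0.07, 0.488], [-1.0, -0.016, 0.014, 0.1], [0.013, 0.07, 0.997, 1.345], [0.0, 0.0, 0.0, 1.0]]
{'time': 0.1, 'q': array([ 1.12152053e+00,  5.28357128e-01,  1.43377391e+00, -4.15203303e-06,
        1.18139389e+00, -1.78514688e-01]), 'joint_velocities': array([-0.00059431, -0.00173666, -0.00153712,  0.00030097,  0.00044605,
       -0.00123054]), 'effort': array([-5.73655980e-04, -4.43302095e+01, -1.78585392e+01, -2.50947523e-04,
        3.86466461e-03, -6.50293046e-06]), 'eef_pos': array([0.16688549, 0.60169245, 0.25544138]), 'eef_rot': array([ 7.96072292e-01,  6.05200770e-01, -8.59845602e-04,  4.40554183e-04]), 'force': array([ 0.07529635,  0.12163251, -0.97312847]), 'torque': array([-0.00409352, -0.01792446, -0.0496413 ]), 'finger_gap': 0.9999636195361435}
```

View pics/scene0.png

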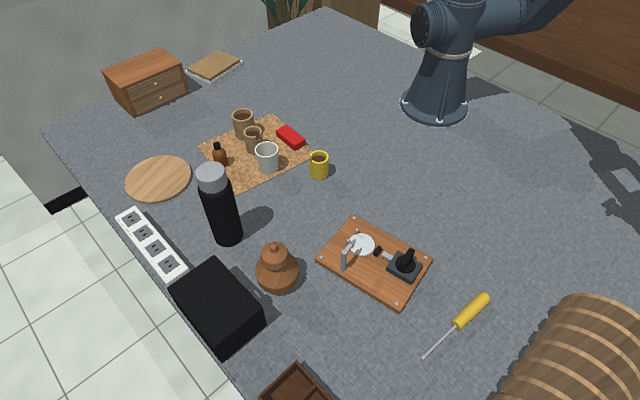

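View pics/top0.png

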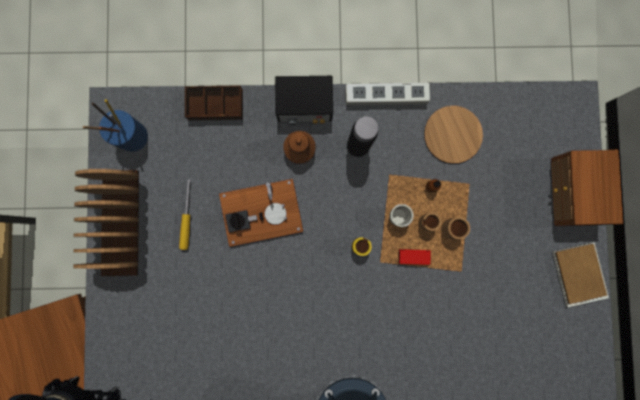

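The scene view shows the block on the cork mat at about (254,138), with the dish behind it at (243,122), the cup in front at (267,155), the sander at (291,137) and the oil bottle at (219,155). In the top view the block is at about (431,222), between the cup (401,216) and the dish (458,229). The stand's plate is at (275,214), its knob at (237,222), and the pointer runs up to about (269,185).

```bash
python3 - <<'E'
from h import *
t=load('top');s=load('scene')
a=cv2.resize(t['img'][170:275,375:480],(500,500),interpolation=cv2.INTER_CUBIC)
b=cv2.resize(s['img'][100:180,215:315],None,fx=5,fy=5,interpolation=cv2.INTER_CUBIC)[:, :]
c=cv2.resize(t['img'][175:250,215:307],None,fx=4,fy=4,interpolation=cv2.INTER_CUBIC)
d=cv2.resize(s['img'][210:312,312:440],None,fx=3,fy=3,interpolation=cv2.INTER_CUBIC)
W=np.zeros((600,800,3),np.uint8)
a=cv2.resize(a,(400,300*4//3))[:300*4//3]
b=cv2.resize(b,(400,320)); c=cv2.resize(c,(340,277)); d=cv2.resize(d,(350,279))
W[:320,:400]=cv2.resize(a,(400,400))[40:360]
W[:320,400:]=b; W[320:597,:340]=c; W[320:599,400:750]=d
cv2.imwrite('pics/z.png',W[:,:,::-1])
C=cloud(t); Cs=cloud(s)
# heights
for nm,X in (('top',C),('scene',Cs)):
    print(nm,'table z', np.median(X[...,2][(abs(X[...,0]-.5)<.05)&(abs(X[...,1]-.1)<.03)]))
h=C[...,2]
for v in range(208,240,3): print(v,[int(1000*h[v,u]) for u in range(386,474,3)])
for (u,v) in [(275,214),(237,222),(269,185),(431,222),(458,229),(401,216),(362,247)]: print((u,v),np.round(C[v,u],3))
E
```

```text
top table z 1.3451785474954896
scene table z -0.0001059454801249915
208 [0, -1, 3, 57, 27, 33, 45, 62, 5, 0, 2, 4, 5, 0, 1, 3, 0, 6, 8, 3, 3, 2, 4, 1, 2, 3, 2, 4, 2, 0]
211 [0, 6, 70, 1, 9, 6, 18, 46, 68, 0, -3, 8, 5, 5, 2, 5, 3, 5, 1, 3, 2, 7, 5, 4, 2, 4, 5, 2, -5, 3]
214 [5, 3, 6, 8, 5, 8, 9, 34, 59, 5, 0, 5, 1, 41, 70, 67, 74, 4, 4, 5, 6, 6, 2, 1, 8, 6, 1, -4, 0, -2]
217 [1, 14, -1, 8, 2, 9, 12, 29, 57, 7, 8, 5, 47, 68, 50, 53, 54, 62, 2, 2, 1, 1, 0, 4, 72, 4, 4, -1, 5, 0]
220 [5, -2, 67, 9, 6, 10, 11, 41, 70, 0, -3, 21, 57, 58, 54, 54, 60, 55, 67, 0, 15, 52, 74, 59, 1345, 56, 72, 0, 0, 0]
223 [-1, 5, 17, 67, 10, 12, 34, 66, 5, 2, 3, 21, 58, 58, 59, 59, 55, 53, 66, 12, 43, 74, 61, 61, 61, 62, 62, 71, 1, 1]
226 [0, 4, 0, 4, 4, 71, 67, 4, 4, -1, 1, 12, 44, 70, 53, 54, 54, 66, 1, 23, 53, 71, 60, 59, 62, 67, 58, 66, 0, 0]
229 [9, 4, 5, 6, 3, 0, 4, -1, 5, 4, 0, 4, 15, 45, 65, 70, 69, 5, 2, 28, 60, 78, 65, 60, 62, 62, 59, 71, -1, -3]
232 [4, 7, 1, 5, 1, 5, -1, 0, 4, 5, 6, -2, 1, 3, 3, 3, 6, 0, 5, 22, 46, 79, 61, 64, 60, 58, 64, 74, 3, -2]
235 [0, 0, 2, 0, -3, -2, 11, -1, 7, 4, 0, 7, 2, 3, -1, 4, 5, 9, 7, 3, 33, 62, 75, 60, 60, 57, 72, 77, 5, 3]
238 [4, 6, 0, -2, 2, 0, 4, 8, 3, 3, 2, 1, 6, 2, 1, 0, 2, 2, 0, 5, 6, 26, 51, 73, 73, 77, 8, 0, 0, -3]
(275, 214) [0.566 0.205 0.025]
(237, 222) [0.543 0.306 0.067]
(269, 185) [0.641 0.216 0.085]
(431, 222) [ 0.535 -0.227  0.057]
(458, 229) [ 0.514 -0.3    0.063]
(401, 216) [ 0.555 -0.154  0.007]
(362, 247) [ 0.469 -0.035  0.054]
```

View pics/z.png

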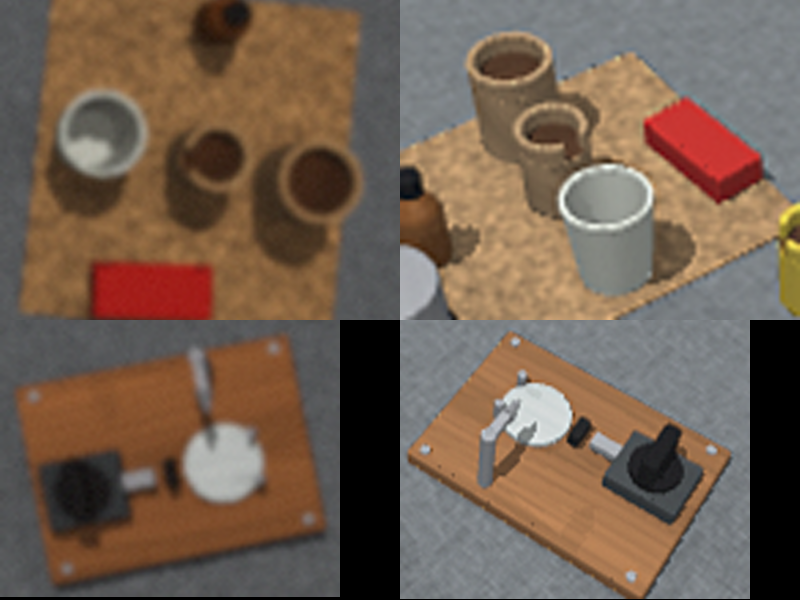

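The zoomed crops confirm the layout. The notch faces roughly world +y, towards the cup and slightly to the robot side, at crop (190,160) in the top view and (570,150) in the scene view. The stand's pointer runs up in the top view, tilted a few degrees. The knob is on world +y and the jaw is open.

```bash
cat > m.py <<'E'
from h import *
from scipy.optimize import least_squares
def circ(P,r=None):
    g=lambda p:np.hypot(P[:,0]-p[0],P[:,1]-p[1])-(p[2] if r is None else r)
    s=least_squares(g,[*P.mean(0),.02][:3 if r is None else 2],loss='soft_l1',f_scale=.002); return s.x
def rimmask(s,c,z,R=.045):   # pixels whose ray at height z is within R of c
    F=f(s);T=s['world_from_camera'];v,u=np.mgrid[0:400,0:640]
    d=np.stack([(u-s['cx'])/F,-(v-s['cy'])/F,-np.ones(u.shape)],-1)@T[:3,:3].T
    P=T[:3,3]+d*((z-T[2,3])/d[...,2])[...,None]; return P
E
python3 - <<'E'
from m import *
t=load('top');s=load('scene')
for n,S in(('top',t),('scene',s)):
    C=cloud(S); P=rimmask(S,None,.024); hsv=cv2.cvtColor(S['img'],cv2.COLOR_RGB2HSV).astype(int)
    # plate
    near=np.hypot(P[...,0]-.566,P[...,1]-.205)<.045
    m=near&(hsv[...,1]<50)&(hsv[...,2]>170)
    cs=cv2.findContours(m.astype(np.uint8),0,1)[0];c=max(cs,key=cv2.contourArea)[:,0]
    hull=cv2.convexHull(c)[:,0]
    Q=np.array([ray(S,u,v,.024)[:2] for u,v in c]);x=circ(Q);print(n,'plate',x, circ(Q,.0295))
    # board
    P=rimmask(S,None,.018);m=(np.hypot(P[...,0]-.57,P[...,1]-.24)<.2)&(hsv[...,0]<16)&(hsv[...,1]>120)&(abs(C[...,2]-.018)<.012)
    m=cv2.morphologyEx(m.astype(np.uint8),cv2.MORPH_OPEN,np.ones((3,3)))
    cs=cv2.findContours(m,0,1)[0];c=max(cs,key=cv2.contourArea)[:,0]
    Q=np.array([ray(S,u,v,.018)[:2] for u,v in c]);r=cv2.minAreaRect((Q*1000).astype(np.float32));print(' board',r)
    b=cv2.boxPoints(r); 
    # rims
    for nm,c0,z in(('block',(.535,-.227),.068),('dish',(.514,-.3),.075),('cup',(.555,-.154),.071)):
        P=rimmask(S,None,z);near=(np.hypot(P[...,0]-c0[0],P[...,1]-c0[1])<.05)&(abs(C[...,2]-z)<.006)
        near&=np.hypot(C[...,0]-c0[0],C[...,1]-c0[1])<.042
        Q=P[near][:,:2];print(' ',nm,len(Q),circ(Q))
        if nm=='block':
            x=circ(Q);a=np.degrees(np.arctan2(*(Q-x[:2]).T[::-1]));hh=np.histogram(a,np.arange(-180,181,15))[0];print('  angles',hh)
            # floor-of-dish / interior image: darkness at r=22.5mm
    for nm,lo,hi in(('red',0,0),):
        m=(((hsv[...,0]<6)|(hsv[...,0]>174))&(hsv[...,1]>190)&(hsv[...,2]>90)&(abs(C[...,2]-.027)<.006)&(hsv[...,0]>=0)&(C[...,1]<0))
        Q=C[m][:,:2];print(' sander',cv2.minAreaRect((Q*1000).astype(np.float32)),len(Q))
    m=(np.hypot(C[...,0]-.61,C[...,1]+.23)<.05)&(C[...,2]>.03);print(' oil',len(C[m]),C[m].mean(0) if m.any() else 0)
    # knob bar
    P=rimmask(S,None,.074);m=(np.hypot(P[...,0]-.545,P[...,1]-.305)<.04)&(C[...,2]>.062)
    Q=P[m][:,:2];
    if len(Q)>3:print(' knob',Q.mean(0),cv2.minAreaRect((Q*1000).astype(np.float32)),len(Q))
# radial brightness profiles for notch
for n,S in(('top',t),('scene',s)):
    c={'top':(.535,-.227)}.get(n)
E
```

```text
top plate [0.56711766 0.2062476  0.02426115] [0.56541241 0.20384296]
 board ((571.7599487304688, 246.1605224609375), (153.06117248535156, 211.8779296875), 10.487902641296387)
  block 93 [ 0.53625493 -0.22619858  0.02232342]
  angles [5 4 5 4 4 4 6 5 5 5 3 4 5 4 4 3 4 0 0 1 5 4 5 4]
  dish 143 [ 0.51732337 -0.29711987  0.02731857]
  cup 109 [ 0.5543373  -0.14303757  0.02831834]
 sander ((439.2877197265625, -186.03831481933594), (88.980712890625, 40.8192024230957), 86.52789306640625) 429
 oil 144 [ 0.63711782 -0.23813099  0.05832081]
 knob [0.54810667 0.31003342] ((545.9939575195312, 311.73492431640625), (27.67476463317871, 67.60296630859375), 74.7805404663086) 93
scene plate [0.56519011 0.20853777 0.02680755] [0.56581008 0.20863167]
 board ((576.1931762695312, 251.16502380371094), (157.7263946533203, 213.38816833496094), 10.4153470993042)
  block 112 [ 0.53725997 -0.22217736  0.02217669]
  angles [5 7 5 6 9 9 6 6 3 4 3 4 5 5 7 6 6 0 0 1 5 2 4 4]
  dish 131 [ 0.51807682 -0.29287176  0.02747198]
  cup 131 [ 0.55554278 -0.13950736  0.02849369]
 sander ((441.3486633300781, -182.57040405273438), (83.86320495605469, 37.38192367553711), 86.6602554321289) 175
 oil 216 [ 0.63988547 -0.23354279  0.05407621]
 knob [0.55170154 0.31408381] ((550.7831420898438, 311.76190185546875), (58.29034423828125, 48.42302322387695), 82.05735778808594) 155
```

```bash
python3 -m inch '[[[60,-60,0],[0,0,-8],0.85],[[110,-120,0],[0,0,-16],0.85],[[150,-180,0],[0,0,-24],0.85],[[180,-240,0],[0,0,-32],0.85],[[210,-300,0],[0,0,-40],0.85],[[240,-360,0],[0,0,-48],0.85],[[260,-420,0],[0,0,-56],0.85],[[280,-480,0],[0,0,-64],0.85],[[300,-540,0],[0,0,-69.5],0.85],[[315,-600,0],[0,0,-69.5],0.85],[[330,-660,0],[0,0,-69.5],0.85],[[345,-720,-20],[0,0,-69.5],0.85],[[360,-780,-40],[0,0,-69.5],0.85],[[370,-826,-70],[0,0,-69.5],0.85],[[370,-826,-80],[0,0,-69.5],0.85],[[370,-826,-80],[0,0,-69.5],0.85],[[370,-826,-80],[0,0,-69.5],0.85]]'
cat > v.py <<'E'
import sys
from m import *
k=sys.argv[1]; cx,cy=map(float,sys.argv[2:4]); z=float(sys.argv[4]); r=float(sys.argv[5])
W=[]
for n in('scene','top'):
    S=snap(n); u,v=proj(S,(cx,cy,z)); r2=r if n=='scene' else r*.75
    y0,x0=int(max(v-r2,0)),int(max(u-r2,0)); c=S['img'][y0:y0+int(2*r2),x0:x0+int(2*r2)]
    W.append(cv2.resize(c,(400,400),interpolation=cv2.INTER_CUBIC)); print(n,x0,y0,'scale',400/(2*r2))
cv2.imwrite(f'pics/{k}.png',np.hstack(W)[:,:,::-1])
st=readout.get_state();print(st['time'],st['eef_pos'],st['eef_rot'],st['q'][[0,5]],st['finger_gap'],st['force'])
E
python3 v.py a .536 -.224 .1 70
```

```text
time: 2.22
eef_pos: [0.5362, -0.2238, 0.1749]
eef_rot: [0.999, 0.043, -0.002, -0.001]
force: [-0.2, 0.8, -0.4]
finger_gap: 0.853
scene 180 51 scale 2.857142857142857
top 381 168 scale 3.8095238095238093
2.325 [ 0.53671233 -0.22299208  0.17600845] [ 9.99026244e-01  4.41088536e-02 -9.53222319e-04 -2.52746623e-04] [-0.58560452 -0.67334167] 0.8516603239563229 [0.23098268 0.17920451 0.08839393]
```

```bash
python3 - <<'E'
from m import *
# top/scene notch edges from the stored (pre-move unavailable) images if rim still visible
for n in('top','scene'):
    S=load(n);C=cloud(S);z=.068;P=rimmask(S,None,z)
    m=(abs(C[...,2]-z)<.006)&(np.hypot(C[...,0]-.5365,C[...,1]+.224)<.034)
    Q=P[m][:,:2]
    if len(Q)>40:
        x=circ(Q);a=np.degrees(np.arctan2(*(Q-x[:2]).T[::-1]));print(n,x,np.sort(a[(a>30)&(a<160)]).round())
    else:print(n,len(Q))
E
```

```text
top [ 0.53639442 -0.22513139  0.02191334] [ 31.  37.  42.  43.  48.  52.  53.  57.  60.  64.  71.  73. 120. 122.
 126. 131. 131. 136. 141. 142. 146. 150. 153. 156.]
scene [ 0.53730482 -0.2222389   0.02236817] [ 32.  33.  36.  41.  43.  44.  50.  50.  50.  51.  56.  57.  58.  62.
  64.  66.  67.  70.  74. 116. 121. 123. 124. 134. 134. 144. 145. 154.
 156. 159.]
```

View pics/a.png

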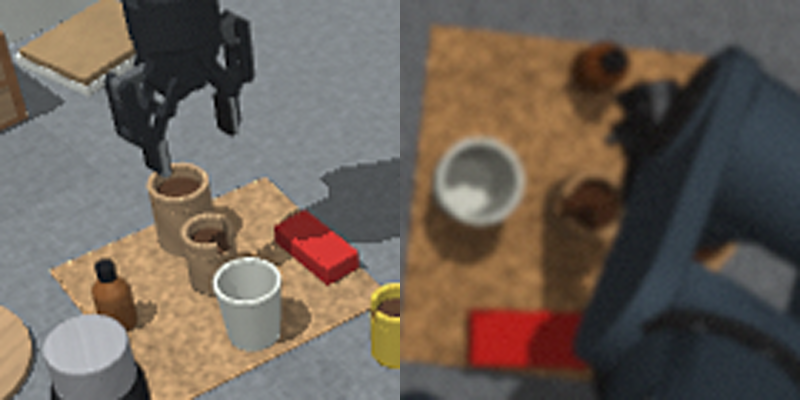

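The gripper is over the block in the scene view, which shows the block at (208,255) in the crop. In the top view the arm partly hides it. The notch edges measure 73–120° and 74–116°, so the notch yaw is about 95.5° and the tool is aligned with it.

```bash
python3 -m inch '[[[0,-0.5,-40],[0,0,0.4],0.85],[[0,-0.5,-80],[0,0,0.4],0.85],[[0,-0.5,-105],[0,0,0.4],0.85],[[0,-0.5,-118],[0,0,0.4],0.85],[[0,-0.5,-125],[0,0,0.4],0.85],[[0,-0.5,-125],[0,0,0.4],0.85],[[0,-0.5,-125],[0,0,0.4],0.7],[[0,-0.5,-125],[0,0,0.4],0.6],[[0,-0.5,-125],[0,0,0.4],0.5],[[0,-0.5,-125],[0,0,0.4],0.4],[[0,-0.5,-125],[0,0,0.4],0.4],[[0,-0.5,-125],[0,0,0.4],0.4]]'
```

```text
time: 3.82
eef_pos: [0.537, -0.2239, 0.052]
eef_rot: [0.999, 0.048, -0.0, 0.0]
force: [-1.3, -0.4, 5.2]
finger_gap: 0.57
```

```bash
python3 -m inch '[[[0,0,20],[0,0,0],0.3],[[0,0,60],[0,0,0],0.3],[[0,0,110],[0,0,0],0.3],[[2,40,130],[0,0,-8.5],0.3],[[5,85,130],[0,0,-17],0.3],[[8,130,130],[0,0,-25.5],0.3],[[10,175,130],[0,0,-34],0.3],[[13,220,130],[0,0,-42.5],0.3],[[16,265,130],[0,0,-51],0.3],[[19,310,130],[0,0,-59.5],0.3],[[22,350,130],[0,0,-68],0.3],[[26,390,130],[0,0,-76.5],0.3],[[29,420,130],[0,0,-85],0.3],[[29,430.6,120],[0,0,-85],0.3],[[29,430.6,110],[0,0,-85],0.3],[[29,430.6,110],[0,0,-85],0.3],[[29,430.6,110],[0,0,-85],0.3]]'
python3 v.py b .566 .207 .08 60
```

```text
time: 5.95
eef_pos: [0.5661, 0.2055, 0.1618]
eef_rot: [0.768, -0.64, -0.001, 0.0]
force: [-0.3, 0.4, -1.4]
finger_gap: 0.571
scene 303 168 scale 3.3333333333333335
top 227 167 scale 4.444444444444445
6.05 [0.56637017 0.20586034 0.16227049] [ 7.68269486e-01 -6.40126409e-01 -2.89866004e-04 -3.06027616e-04] [0.16298926 1.55171686] 0.5661940118206957 [-1.1837618  -0.17336321 -2.31564436]
```

View pics/b.png

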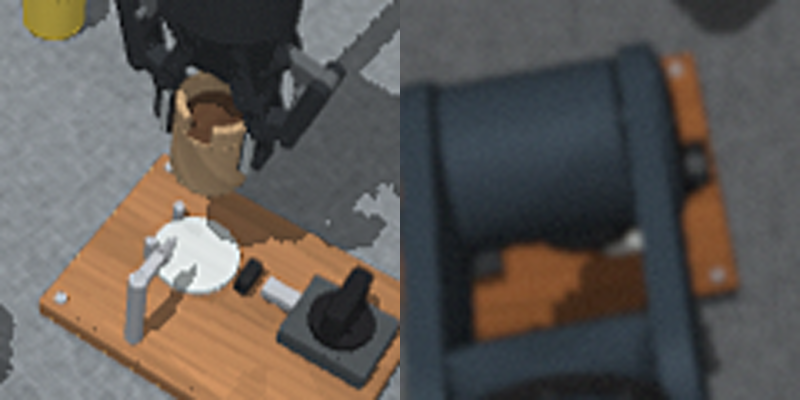

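```bash
python3 - <<'E'
from m import *
R=lambda a:np.array([[np.cos(a),-np.sin(a)],[np.sin(a),np.cos(a)]])
for n in('scene','top'):
    S=load(n);im=cv2.imread(f'pics/{n}0.png')[:,:,::-1];hsv=cv2.cvtColor(im.copy(),cv2.COLOR_RGB2HSV).astype(int)
    P=rimmask(S,None,.018);L=(P[...,:2]-[.566,.207])@R(np.radians(10.45))  # stand coords
    out=[]
    for sx in(-1,1):
        for sy in(-1,1):
            g=np.array([12.5,40])+[sx*68,sy*98]
            for k in range(3):
                w=(np.hypot(L[...,0]*1e3-g[0],L[...,1]*1e3-g[1])<13)
                wt=np.where(w,np.clip(110-hsv[...,1],0,60),0)*(L[...,0]>-.062)*(L[...,0]<.087)*(L[...,1]>-.065)*(L[...,1]<.145)
                if wt.sum()==0: break
                g=(L*1e3*wt[...,None]).sum((0,1))/wt.sum()
            out.append(g)
    out=np.array(out);print(n,out.round(1).tolist(),'mean-exp',(out.mean(0)-[12.5,40]).round(2))
    dirs=[out[1]-out[0],out[3]-out[2]];print('  yaw err deg',[np.degrees(np.arctan2(-d[0],d[1])).round(2) for d in dirs])
    # plate hull
    P=rimmask(S,None,.024);near=np.hypot(P[...,0]-.566,P[...,1]-.207)<.042
    m=near&(hsv[...,1]<60)&(hsv[...,2]>(150 if n=='scene' else 130))
    c=cv2.convexHull(max(cv2.findContours(m.astype(np.uint8),0,1)[0],key=cv2.contourArea))[:,0]
    Q=np.array([ray(S,*p,.024)[:2] for p in c]);print('  plate hull',circ(Q),circ(Q,.0295))
# held block in the scene view
S=load('scene');C=cloud(S);st=readout.get_state();zb=st['eef_pos'][2]-.051+.003;print('block bottom z~',zb)
hsv=cv2.cvtColor(S['img'],cv2.COLOR_RGB2HSV).astype(int)
wood=(hsv[...,0]<25)&(hsv[...,1]>50)&(C[...,2]>zb+.008)&(np.hypot(C[...,0]-.566,C[...,1]-.206)<.035)&(C[...,2]<zb+.05)
Q=C[wood];x=circ(Q[:,:2],.025);print(len(Q),'block axis (sides)',x,'resid',np.std(np.hypot(*(Q[:,:2]-x).T)))
# rim
z=zb+.065;P=rimmask(S,None,z);m=(abs(C[...,2]-z)<.006)&(hsv[...,0]<25)&(hsv[...,1]>40)&(np.hypot(C[...,0]-.566,C[...,1]-.206)<.032)
Q=P[m][:,:2];x=circ(Q,.0225);print('rim',len(Q),x,circ(Q));a=np.degrees(np.arctan2(*(Q-x[:2]).T[::-1]));print(np.sort(a).round())
E
```

```text
scene [[-54.5, -55.0], [-54.4, 133.1], [81.0, -55.2], [80.5, 133.2]] mean-exp [ 0.66 -0.97]
  yaw err deg [np.float64(-0.03), np.float64(0.13)]
  plate hull [0.57139386 0.20650866 0.03211617] [0.56934544 0.20727692]
top [[-53.1, -57.2], [-54.3, 132.7], [82.0, -56.7], [81.5, 131.8]] mean-exp [ 1.53 -2.32]
  yaw err deg [np.float64(0.35), np.float64(0.16)]
  plate hull [0.56820852 0.20497982 0.02996995] [0.56818759 0.20500524]
block bottom z~ 0.11427048767528802
355 block axis (sides) [0.5628667  0.20560726] resid 0.0058178599920718
rim 97 [0.56637238 0.20753704] [0.5668634  0.20736478 0.02207556]
[-132. -127. -126. -122. -120. -117. -115. -115. -113. -110. -108. -106.
 -105. -101. -101.  -97.  -96.  -93.  -92.  -91.  -89.  -87.  -85.  -84.
  -80.  -78.  -78.  -75.  -72.  -71.  -70.  -68.  -66.  -65.  -63.  -62.
  -60.  -59.  -58.  -54.  -53.  -53.  -47.  -47.  -46.  -40.  -39.  -34.
  -33.  -32.  -28.  -27.  -26.  -24.  -22.  -20.  -17.  -16.  -15.  -14.
  -12.   -9.   35.   36.   37.   41.   41.   41.   46.   46.   47.   50.
   50.   51.   53.   54.   55.   56.   58.   59.   61.   64.   64.   66.
   68.   69.   70.   72.   73.   74.   77.   78.   78.   82.   82.   86.
   87.]
```

The scene crop shows the block held upright above the plate. Its notch faces the pointer, its rim centre is about (0.5665, 0.2074) in that view and its notch yaw is about 13±2° (the stand's is 10.5°). The arm covers the top view. Next I lower to just above the fence pins and check again.

```bash
python3 -m inch '[[[0.7,-0.4,-25],[0,0,0],0.3],[[0.7,-0.4,-50],[0,0,0],0.3],[[0.7,-0.4,-64],[0,0,0],0.3],[[0.7,-0.4,-71],[0,0,0],0.3],[[0.7,-0.4,-71],[0,0,0],0.3],[[0.7,-0.4,-71],[0,0,0],0.3]]'
python3 v.py c .566 .207 .06 40
cat > chk.py <<'E'
from m import *
S=load('scene');C=cloud(S);st=readout.get_state();e=st['eef_pos'];z=e[2]-.049+.065
hsv=cv2.cvtColor(S['img'],cv2.COLOR_RGB2HSV).astype(int)
P=rimmask(S,None,z);m=(abs(C[...,2]-z)<.006)&(hsv[...,0]<25)&(hsv[...,1]>40)&(np.hypot(C[...,0]-.566,C[...,1]-.206)<.032)
Q=P[m][:,:2];x=circ(Q,.0222);a=np.degrees(np.arctan2(*(Q-x[:2]).T[::-1]));a=np.sort(a[(a>-60)&(a<90)]);print('rim',len(Q),x,circ(Q),a.round())
E
python3 chk.py
```

```text
time: 6.8
eef_pos: [0.5677, 0.2056, 0.092]
eef_rot: [0.768, -0.64, 0.0, -0.001]
force: [0.2, 0.0, -1.5]
finger_gap: 0.571
scene 322 193 scale 5.0
top 243 183 scale 6.666666666666667
6.9 [0.5676251  0.20559948 0.09207409] [ 7.68322084e-01 -6.40062709e-01  2.62012838e-04 -9.14280460e-04] [0.1622295  1.55062627] 0.5725706366766464 [-0.53607946  0.54361858 -2.23397925]
rim 92 [0.56765129 0.20683646] [0.5683853  0.20661383 0.02159998] [-59. -56. -55. -54. -48. -48. -48. -41. -41. -35. -34. -33. -28. -26.
 -24. -22. -20. -17. -16. -14. -14. -11.  -9.  -6.  34.  35.  36.  36.
  41.  41.  41.  46.  46.  46.  47.  51.  52.  53.  56.  57.  59.  62.
  65.  65.  67.  68.  69.  70.  72.  74.  75.  76.  79.  80.  84.  84.
  89.]
```

View pics/c.png

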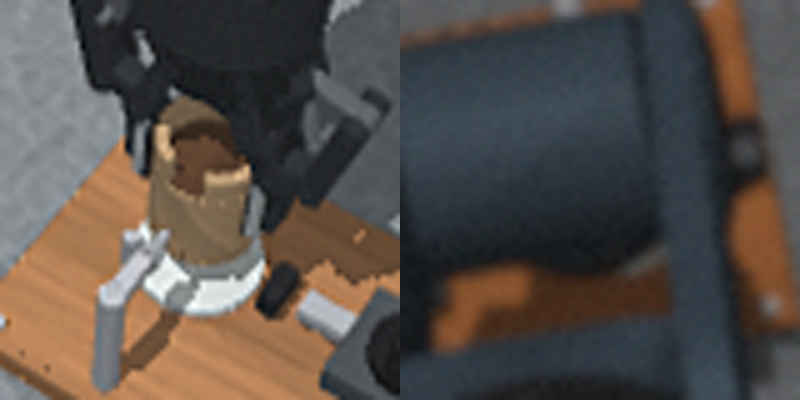

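The block hangs upright just above the fence pins, over the plate, with the pointer tip level with the notch side at crop (165,240). Lowering slowly.

```bash
python3 -m inch '[[[-0.2,0,-6],[0,0,-0.5],0.3],[[-0.2,0,-12],[0,0,-1],0.3],[[-0.2,0,-15],[0,0,-1],0.3],[[-0.2,0,-17],[0,0,-1],0.3],[[-0.2,0,-17],[0,0,-1],0.3]]'
python3 v.py d0 .566 .207 .06 40; python3 chk.py
```

```text
time: 7.52
eef_pos: [0.5675, 0.2058, 0.0748]
eef_rot: [0.763, -0.647, 0.0, -0.001]
force: [0.2, 1.3, -2.4]
finger_gap: 0.571
scene 322 193 scale 5.0
top 243 183 scale 6.666666666666667
7.625 [0.56754955 0.20580659 0.07491272] [ 7.62660449e-01 -6.46797988e-01  2.76041962e-04 -1.15158333e-03] [0.16247065 1.56813628] 0.5720420099292058 [ 1.397823    2.14816162 -2.77032142]
rim 87 [0.56689205 0.20686962] [0.56697972 0.20684719 0.02213297] [-59. -58. -53. -52. -46. -46. -39. -39. -38. -33. -32. -30. -27. -25.
 -23. -21. -19. -17. -14. -14. -11.  -8.  32.  33.  37.  38.  38.  39.
  39.  43.  43.  44.  48.  49.  50.  53.  54.  56.  57.  57.  59.  61.
  62.  64.  64.  67.  69.  70.  72.  73.  75.  76.  80.  81.  85.]
```

```bash
python3 -m inch '[[[0,0,-0.7],[0,0,0],0.3],[[0,0,-1.4],[0,0,0],0.3],[[0,0,-1.4],[0,0,0],0.3]]'
```

```text
time: 8.0
eef_pos: [0.5677, 0.2058, 0.0736]
eef_rot: [0.763, -0.647, 0.0, -0.001]
force: [0.7, 0.9, -1.4]
finger_gap: 0.568
```

```bash
python3 -m inch '[[[0,0,-0.7],[0,0,0],0.3],[[0,0,-1.2],[0,0,0],0.3],[[0,0,-1.2],[0,0,0],0.3]]'
```

```text
time: 8.38
eef_pos: [0.5678, 0.2058, 0.0731]
eef_rot: [0.763, -0.647, 0.001, -0.001]
force: [-0.6, 0.9, 5.4]
finger_gap: 0.575
```

Contact at about 5 N. Releasing.

```bash
python3 -m inch '[[[0,0,0.4],[0,0,0],0.58],[[0,0,0.4],[0,0,0],0.62],[[0,0,0.4],[0,0,0],0.68],[[0,0,0.4],[0,0,0],0.75],[[0,0,0.4],[0,0,0],0.78],[[0,0,0.4],[0,0,0],0.78],[[0,0,20],[0,0,0],0.78],[[0,0,50],[0,0,0],0.78],[[0,0,90],[0,0,0],0.78],[[-60,0,120],[0,0,0],0.78],[[-120,0,120],[0,0,0],0.78],[[-150,0,120],[0,0,0],0.78],[[-150,0,120],[0,0,0],0.78]]'
python3 v.py d .566 .207 .06 45; sed -i 's/^S=load/import sys\nS=load/; s/z=e\[2\]-.049+.065/z=.089/' chk.py; python3 chk.py; sed 's/scene/top/' chk.py | python3 -
```

```text
time: 10.0
eef_pos: [0.4147, 0.2057, 0.1933]
eef_rot: [0.763, -0.646, -0.0, -0.0]
force: [-0.3, 0.6, -0.2]
finger_gap: 0.776
scene 317 188 scale 4.444444444444445
top 239 179 scale 5.925925925925926
10.1 [0.41906155 0.20606916 0.19355016] [ 0.76274654 -0.64669131  0.00139794 -0.00247252] [0.21656377 1.62234627] 0.7780216860227812 [ 0.60064423 -0.19303013  0.19408614]
rim 163 [0.56686047 0.20718529] [0.56688512 0.20718618 0.02229665] [-59. -58. -56. -50. -50. -43. -43. -37. -36. -35. -31. -29. -28. -25.
 -23. -21. -18. -17. -15. -12. -10.  31.  32.  33.  37.  38.  38.  38.
  43.  43.  43.  48.  48.  49.  50.  52.  53.  55.  56.  57.  58.  60.
  61.  63.  63.  65.  68.  68.  70.  74.  75.  78.  79.  79.  83.  83.
  87.  88.]
rim 86 [0.56557917 0.20405736] [0.56562585 0.20405603 0.0223392 ] [-58. -54. -49. -40. -34. -30. -28. -25. -18. -16. -11.  33.  39.  43.
  48.  49.  53.  57.  59.  63.  65.  69.  71.  76.  77.  83.  84.]
```

View pics/d.png

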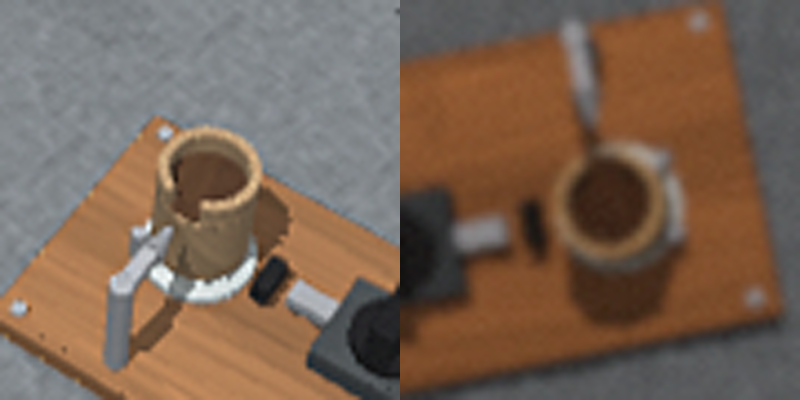

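The block stands upright on the plate, clear of the fence pins, with the pointer tip at the notch. The notch yaw is 10.5° in the scene view and 11° in the top view; the stand's is 10.6°. One quick centring check against the pointer, which is at about the same height as the rim.

```bash
python3 - <<'E'
from m import *
a=np.radians(10.55);R=np.array([[np.cos(a),-np.sin(a)],[np.sin(a),np.cos(a)]])
for n,b in(('scene',(.5669,.2072)),('top',(.5656,.2041))):
    S=load(n);C=cloud(S);hsv=cv2.cvtColor(S['img'],cv2.COLOR_RGB2HSV).astype(int)
    P=rimmask(S,None,.083);L=(P[...,:2]-b)@R*1e3
    m=(hsv[...,1]<70)&(C[...,2]>.066)&(C[...,2]<.1)&(L[...,0]>25)&(L[...,0]<95)&(abs(L[...,1])<20)
    Q=L[m];print(n,len(Q),'x range',Q[:,0].min(),Q[:,0].max())
    for lo in range(25,95,10):
        q=Q[(Q[:,0]>=lo)&(Q[:,0]<lo+10)]
        if len(q):print('  ',lo,len(q),'y',q[:,1].min().round(1),q[:,1].mean().round(1),q[:,1].max().round(1))
E
```

```text
scene 123 x range 35.56752406738223 89.5624343084235
   35 13 y -3.1 0.4 3.6
   45 25 y -5.5 0.5 6.9
   55 21 y -4.5 0.9 5.9
   65 24 y -6.1 -0.2 5.5
   75 27 y -4.8 2.3 9.7
   85 13 y -1.1 5.4 11.0
top 54 x range 38.9162663592266 83.25994459429009
   35 7 y -1.1 1.9 4.7
   45 12 y -2.7 1.2 5.8
   55 11 y -2.1 1.5 4.7
   65 12 y -4.2 0.5 4.8
   75 12 y -4.7 1.1 5.9
```

```bash
python3 -m inch '[[[10,0,0],[0,0,10],0.6],[[20,5,0],[0,0,20],0.6],[[30,15,0],[0,0,30],0.6],[[40,25,0],[0,0,40],0.6],[[50,35,0],[0,0,50],0.6],[[60,45,0],[0,0,60],0.6],[[70,55,0],[0,0,70],0.6],[[80,65,0],[0,0,80],0.6],[[90,75,0],[0,0,90],0.6],[[100,85,0],[0,0,100],0.6],[[110,95,0],[0,0,110],0.6],[[120,105,0],[0,0,120],0.6],[[130,105,0],[0,0,130],0.6],[[130,105,0],[0,0,140],0.6],[[130,105,0],[0,0,150],0.6],[[130,105,0],[0,0,160],0.6],[[130,105,0],[0,0,170],0.6],[[130,105,0],[0,0,170],0.6]]'; python3 - <<'E'
from h import *
s=readout.get_state();q=s['eef_rot'];print(s['time'],s['eef_pos'],np.degrees(2*np.arctan2(q[1],q[0])),s['q'][[0,5]])
E
```

```text
time: 12.35
eef_pos: [0.5507, 0.3111, 0.1932]
eef_rot: [0.712, 0.703, -0.002, -0.001]
force: [0.9, -0.3, -1.5]
finger_gap: 0.601
12.35 [0.55072553 0.31109449 0.19317622] 89.25784106384039 [ 0.33744275 -1.22084739]
```

```bash
python3 -m inch '[[[-2.7,0,-20],[0,0,6],0.6],[[-2.7,0,-40],[0,0,11.2],0.6],[[-2.7,0,-65],[0,0,11.2],0.6],[[-2.7,0,-65],[0,0,11.2],0.6]]'; python3 v.py e .547 .311 .08 45
```

```text
time: 12.85
eef_pos: [0.5475, 0.3106, 0.1261]
eef_rot: [0.641, 0.768, -0.004, -0.002]
force: [-0.3, -1.3, 1.2]
finger_gap: 0.597
scene 362 207 scale 4.444444444444445
top 200 186 scale 5.925925925925926
12.95 [0.54890405 0.31119893 0.12837732] [ 0.6403918   0.76804621 -0.00158468 -0.00092753] [ 0.33893612 -1.41261725] 0.5969461903438699 [ 0.01966233  0.38688671 -0.3525569 ]
```

View pics/e.png

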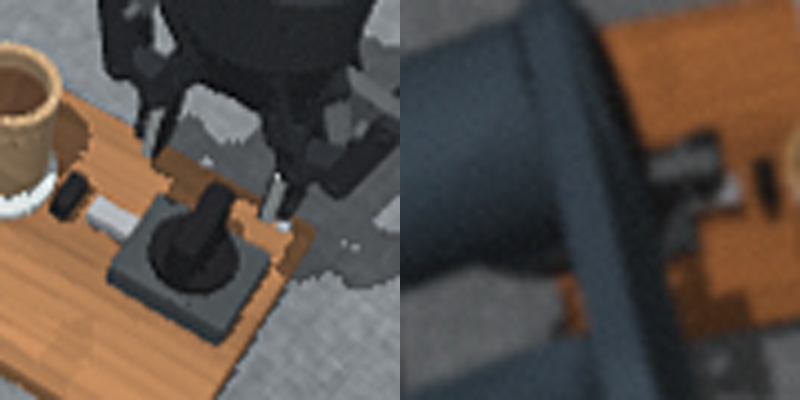

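The open fingers straddle the knob bar, at crop (205,220), on its two long sides. Descending and gripping.

```bash
python3 -m inch '[[[-1,0,-25],[0,0,0],0.6],[[-1,0,-45],[0,0,0],0.6],[[-1,0,-58],[0,0,0],0.6],[[-1,0,-58],[0,0,0],0.6],[[-1,0,-58],[0,0,0],0.4],[[-1,0,-58],[0,0,0],0.25],[[-1,0,-58],[0,0,0],0.1],[[-1,0,-58],[0,0,0],0.05],[[-1,0,-58],[0,0,0],0.05],[[-1,0,-58],[0,0,0],0.05],[[-1,0,-58],[0,0,0],0.05]]'
```

```text
time: 14.32
eef_pos: [0.5483, 0.3121, 0.0714]
eef_rot: [0.64, 0.768, -0.001, -0.001]
force: [-1.2, 4.3, 5.6]
finger_gap: 0.151
```

```bash
python3 -m inch '[[[0,0.5,0],[0,0,-8],0.05],[[0,0.5,0],[0,0,-16],0.05],[[0,0.5,0],[0,0,-24],0.05],[[0,0.5,0],[0,0,-32],0.05],[[0,0.5,0],[0,0,-40],0.05],[[0,0.5,0],[0,0,-48],0.05],[[0,0.5,0],[0,0,-56],0.05],[[0,0.5,0],[0,0,-64],0.05],[[0,0.5,0],[0,0,-72],0.05],[[0,0.5,0],[0,0,-80],0.05],[[0,0.5,0],[0,0,-80],0.05],[[0,0.5,0],[0,0,-80],0.05]]'; python3 -c "
from h import *
s=readout.get_state();q=s['eef_rot'];print(np.degrees(2*np.arctan2(q[1],q[0])),s['torque'],s['force'])"
```

```text
time: 15.82
eef_pos: [0.548, 0.312, 0.0714]
eef_rot: [0.984, 0.178, -0.0, -0.001]
force: [-0.4, -2.2, 3.8]
finger_gap: 0.155
20.483319027473513 [-0.23413385  0.26960355  0.07553884] [-0.36959036 -2.15687084  3.80650232]
```

```bash
python3 -m inch '[[[0,0,0],[0,0,0],0.2],[[0,0,0],[0,0,0],0.3],[[0,0,0],[0,0,0],0.45],[[0,0,0],[0,0,0],0.45],[[0,0,20],[0,0,0],0.45],[[0,0,60],[0,0,0],0.45],[[0,0,110],[0,0,0],0.45],[[-60,30,130],[0,0,0],0.45],[[-110,70,130],[0,0,0],0.45],[[-140,90,130],[0,0,0],0.45],[[-140,90,130],[0,0,0],0.45]]'
python3 v.py f .56 .25 .06 70; python3 chk.py; sed 's/scene/top/' chk.py | python3 -
```

```text
time: 17.2
eef_pos: [0.4051, 0.4035, 0.203]
eef_rot: [0.984, 0.18, -0.0, -0.001]
force: [0.3, -0.4, 0.5]
finger_gap: 0.446
scene 309 173 scale 2.857142857142857
top 205 163 scale 3.8095238095238093
17.3 [0.40838272 0.40242172 0.20269745] [ 9.83941604e-01  1.78486845e-01  8.91567911e-04 -7.55923180e-04] [0.5828804  0.22353546] 0.4503231860316576 [ 0.51650615  0.25697697 -0.21479934]
rim 166 [0.56703435 0.20709637] [0.56707938 0.20709819 0.02238125] [-58. -57. -51. -50. -43. -43. -37. -37. -36. -31. -29. -28. -25. -23.
 -21. -19. -18. -17. -15. -12. -12.  -9.  31.  33.  34.  34.  38.  38.
  39.  39.  43.  44.  44.  44.  48.  49.  50.  51.  53.  54.  55.  57.
  59.  61.  61.  63.  63.  66.  68.  69.  71.  74.  75.  79.  79.  80.
  84.  84.  87.  88.]
rim 87 [0.56535211 0.20404142] [0.56538301 0.2040494  0.0223134 ] [-60. -58. -54. -48. -44. -39. -34. -30. -27. -24. -18. -16. -11.  33.
  37.  38.  43.  47.  48.  53.  56.  59.  62.  65.  68.  71.  75.  77.
  83.  83.]
```

View pics/f.png

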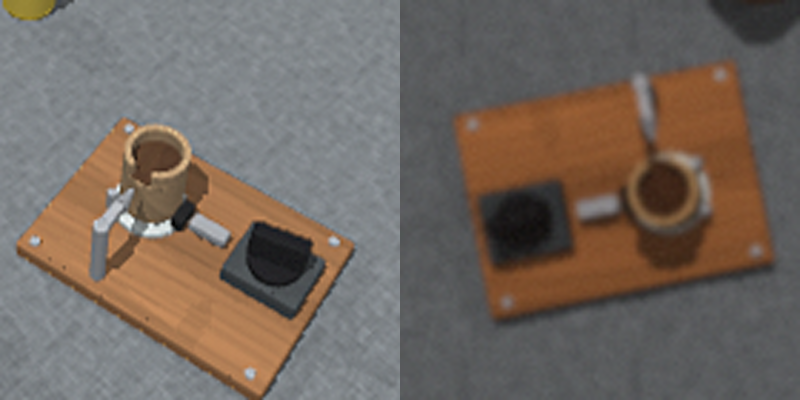

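The knob bar has turned about 80° and stays there after release. The jaw is against the block, the block is upright, and its notch faces the pointer. Last check: bystander drift and whether the scene holds over another second.

```bash
python3 -m inch '[[[0,0,0],[0,0,0],0.45],[[0,0,0],[0,0,0],0.45],[[0,0,0],[0,0,0],0.45],[[0,0,0],[0,0,0],0.45],[[0,0,0],[0,0,0],0.45],[[0,0,0],[0,0,0],0.45],[[0,0,0],[0,0,0],0.45],[[0,0,0],[0,0,0],0.45]]' | tail -2; python3 - <<'E'
from m import *
from workcell import workorder
for n in('scene','top'):
    S=snap(n);a=cv2.imread(f'pics/{n}0.png')[:,:,::-1];d=np.abs(S['img'].astype(int)-a).max(2)>60
    d=cv2.morphologyEx(d.astype(np.uint8),cv2.MORPH_OPEN,np.ones((2,2)))
    k,_,st,_=cv2.connectedComponentsWithStats(d);print(n,[s.tolist() for s in st[1:] if s[4]>8])
    C=cloud(S);P=rimmask(S,None,.074);m=(np.hypot(P[...,0]-.548,P[...,1]-.311)<.027)&(C[...,2]>.064)&(C[...,2]<.085)
    Q=P[m][:,:2];w,V=np.linalg.eigh(np.cov(Q.T));print(' bar yaw',len(Q),np.degrees(np.arctan2(V[1,1],V[0,1])))
E
python3 chk.py|cut -c1-110
```

```text
force: [0.7, 0.7, -0.5]
finger_gap: 0.453
scene [[502, 0, 11, 2, 22], [545, 0, 21, 76, 860], [629, 0, 11, 81, 500], [411, 18, 3, 15, 35], [414, 39, 13, 10, 102], [474, 44, 6, 3, 13], [559, 44, 68, 36, 1950], [545, 46, 2, 9, 18], [523, 66, 99, 83, 3222], [569, 114, 18, 11, 114], [497, 132, 68, 92, 2230], [582, 134, 50, 26, 494], [255, 137, 9, 9, 51], [247, 143, 9, 13, 54], [611, 190, 4, 4, 10], [352, 223, 33, 35, 619], [408, 249, 8, 7, 42], [402, 252, 5, 3, 10], [389, 256, 5, 5, 19]]
 bar yaw 168 110.96078325755526
top [[266, 205, 20, 20, 312], [258, 214, 5, 6, 24], [420, 216, 20, 24, 302], [249, 218, 3, 4, 11], [167, 253, 32, 46, 486], [187, 296, 6, 4, 14], [162, 298, 7, 6, 24], [193, 300, 3, 5, 10], [151, 304, 7, 4, 19], [147, 309, 6, 5, 17], [185, 309, 5, 3, 14], [187, 309, 13, 14, 74], [140, 314, 8, 7, 36], [134, 316, 9, 11, 36], [128, 318, 5, 6, 20], [198, 325, 6, 7, 26], [136, 329, 16, 19, 141], [205, 334, 5, 9, 41], [186, 341, 7, 5, 23], [172, 343, 6, 5, 14], [166, 348, 4, 4, 13], [202, 351, 5, 7, 27], [142, 360, 11, 6, 36], [196, 364, 8, 5, 23], [204, 368, 3, 5, 10], [198, 374, 13, 22, 162], [12, 378, 109, 22, 979]]
 bar yaw 86 109.34238197534862
rim 163 [0.56696633 0.20706946] [0.56699396 0.20707041 0.02230842] [-58. -56. -50. -50. -43. -43. -37. -37. -3
 -21. -18. -17. -15. -12.  -9.  31.  33.  34.  34.  37.  38.  38.  39.
  44.  44.  44.  48.  49.  49.  50.  53.  54.  55.  57.  57.  59.  61.
  63.  63.  66.  68.  69.  71.  72.  74.  75.  78.  79.  79.  83.  84.
  87.  88.]
```

```bash
python3 -c "
from workcell import workorder
print(workorder.close_job())"
```

```text
the job is handed in; nothing more can be done
None
```

The block is on the burning stand, upright on the plate with its notch facing the pointer, and the lock knob is turned and holding. I set the block down at about 5 N of contact and let go of it. I then turned the knob about 80° clockwise, released it, backed the arm away and handed the job in at about 18 s of the 56 s allowed.

What the last checks showed:
- **Knob:** the bar rests about 80° (1.40 rad) past open, so it is past its detent, and the jaw is against the block.
- **Notch direction:** about 11° in both views, against 10.5° for the stand.
- **Stability:** the block's position did not change during a one-second wait after the arm had backed off.
- **Bystanders:** image differences show no change at any of them, only at the block, the knob and jaw, and the arm with its shadow.

Where the checks disagreed:
- **Centring:** the two cameras differ by 1–2 mm. The scene view puts the block about 1 mm off towards the jaw. The top view puts it about 2 mm off, away from the pointer and towards the fence. Averaged, it is within about 1.5 mm of the centre.
- **Jaw push:** the block hardly moved when the jaw closed, although a 2–3 mm push was expected. It was probably already close to the fence pins.

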